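Free the feed lever of the core grinder and throw it into the marked notch

TASK

The feed lever of the core grinder is parked in its middle bay and a concrete core stands in its way: first take the core away and stand it upright in the square steel tray, without tipping it over. Then lift the lever by its ball knob, which sits under the guard rail, swing it over the tooth to the notch marked by the large round boss and let it down until it lies fully home in that notch. Leave the jug, the scraper and the loose disc where they are.

Things in the scene. Friction and masses are not known exactly. Their poses are not given: they have to be found in the camera images.
- feedbox: fixed grey cast feed box, standing askew on the bench, 240 mm (x) by 330 mm (y), top 50 mm above the bench. Origin: on the lever's vertical pivot axis, at bench height; the parked lever points to -x from it. The box's front edge is 160 mm on the -x side; the grinder's bed (110 mm high, with wheel guard and motor 205 mm) begins 80 mm on the +x side
- swing (a joint): turn of the lever about the feed box's vertical pivot axis, rad, -0.78 to 0.78, counter-clockwise from above; at value a the knob lies at (-200 cos a, -200 sin a) mm in the feed box's frame, so positive values are on its -y side. It stays where it is left, by friction
- lift (a joint): upward tilt of the lever about a level axis through the pivot, 68 mm above the bench, rad: 0 (arm down in the bay or a notch) to 0.35. It falls back by its own weight, about 2 N at the knob. To pass the teeth it must be above 0.11 (knob raised 22 mm; 30 mm is comfortable). Resting on a tooth it reads about 0.1
- knob (a point): centre of the black ball knob, diameter 40 mm, on a short stem on the lever's end, 200 mm from the pivot; 100 mm above the bench when the lever is down. The lever is a steel bar 16 mm wide and 12 mm thick, its centreline 32 mm below the knob's centre
- armpoint (a point): point on the centreline of the lever's bar, 150 mm from the pivot; it lies straight above the boss or the screw when the lever is in that notch
- boss: the mark: large round domed steel boss, diameter 26 mm, 8 mm high, fixed on the feed box's top 150 mm from the pivot in line with one of the two narrow notches (swing -0.70 or +0.70, differs from start to start). Origin: centre of its underside; its axes are parallel to the feed box's
- screw: small flat dark screw head, diameter 9 mm, 3 mm high, in line with the other narrow notch, which is not the wanted one. Origin: centre of its underside
- core: loose concrete core, upright cylinder of diameter 55 mm and height 110 mm, about 0.6 kg, standing on the bench in front of the feed box, in the knob's way to the marked notch. Origin: centre of its underside; z along its axis
- tray: fixed square open steel tray, 170 by 170 mm outside, walls 4 mm thick and 45 mm high, floor 4 mm thick, on the bench left or right of the grinder. Origin: centre of its underside
- jug: bystander: loose green plastic jug with a handle, diameter 110 mm, 130 mm high, on the other side from the tray. Origin: centre of its underside
- scraper: bystander: loose scraper, 200 mm long, lying flat on the bench to the right of the grinder. Origin: middle of its underside; handle to its -x
- disc: bystander: loose concrete disc, diameter 60 mm, 30 mm high, on the bench between the robot and the grinder. Origin: centre of its underside
- gate (a point): middle of the steel gate's bay floor, 110 mm to the feed box's -x of the pivot, 60 mm above the bench. On this 110 mm circle stand four teeth, tops 72 mm above the bench. Between them: the wide middle bay (arm lies down at swing -0.15 to 0.15) and two narrow notches centred at swing -0.70 and +0.70, where the 16 mm arm has about 4 mm of play either side
- rail (a point): middle of the guard rail's centreline, 175 mm to the feed box's -x of the pivot, 175 mm above the bench. The rail is 16 mm thick, an arc of radius 175 mm about the pivot over all the lever's travel, on a post at each end (1.2 rad). It bars a gripper from straight above the knob; one tilted about 40 degrees, fingers pointing down and to the feed box's +x, passes below it, also when lifting

How it is judged:
On the way, in this order (a step that is already met when the one before it is completed fails the run):
1. the core stands upright in the tray, let go (x of core in the frame of tray between -0.06 and 0.06 m and y of core in the frame of tray between -0.06 and 0.06 m and z of core in the frame of tray below 0.012 m and angle between core's own z axis and vertical below 0.1 rad and contact force between the fingers and core below 0.2 N and linear speed of core below 0.03 m/s), for 0.2 s.
2. the lever lies home in the marked notch (horizontal distance between armpoint and boss below 0.013 m and value of joint lift below 0.03 rad), for 0.2 s.
At the end, for the whole second after the job is handed in: The core stands upright (within 0.1 rad) and at rest on the tray's floor, inside its walls. The lever lies at rest in the notch marked by the boss, fully down: lift below 0.03 rad and the point on its bar within 13 mm of the boss as seen from above (all of step 2 and x of core in the frame of tray between -0.06 and 0.06 m and y of core in the frame of tray between -0.06 and 0.06 m and z of core in the frame of tray below 0.012 m and angle between core's own z axis and vertical below 0.1 rad and linear speed of core below 0.02 m/s and velocity of joint swing between -0.05 and 0.05 rad/s); the robot touches nothing.
It fails at once if the core is tipped over (more than 1.0 rad) (angle between core's own z axis and vertical above 1 rad).
It fails at once if the jug is moved more than 30 mm (distance of jug from where it was at the start of the episode above 0.03 m).
It fails at once if the scraper is moved more than 30 mm (distance of scraper from where it was at the start of the episode above 0.03 m).
It fails at once if the disc is moved more than 30 mm (distance of disc from where it was at the start of the episode above 0.03 m).
It also fails if it takes over 64 s, if anything falls off the work surface, if the arm or the gripper's body presses on something with over 40 N, if the wrist force passes 120 N, or if a joint passes its speed limit or range.

ROBOT

A 6-joint arm with a two-finger parallel gripper is mounted at the origin on the work surface. World frame = base frame: x ahead of the robot, y to its left, z up, the work surface at z = 0. Lengths are in m, angles in rad, forces in N, time in s.
With the tool pointing down it reaches from about 0.375 to 0.9 m from the base axis. Payload 3.1 kg.
Tool frame: the origin (TCP) lies between the finger pads; the fingertips stand manip.nose_length ahead of it and the grasp point (between the pads) lies 5 mm behind it (manip.nose_length is the distance from the TCP to the fingertips, in m); z points along the fingers, y is the line along which they close (so a half turn about z gives the same grasp; the last joint's range is limited). The gripper opens to 85 mm and grips with 20 to 120 N. Pads are 22 mm wide; open, the fingers measure 114 mm over their backs; the gripper's body (76 mm by 85 mm) begins 54 mm behind the grasp point. The pads swing forward as they close: fully open they stand 13 mm farther back than shut.
Start: joints at [1.151, 0.527, 1.433, -0, 1.181, -0.178], TCP at [0.15, 0.607, 0.245] pointing down, gripper open.
Joint ranges: [-3.08, 3.08], [-0.75, 2.2], [0.22, 2.44], [-1.43, 4.57], [0, 2.65], [-2.85, 2.85]. Speed limits (rad/s): [2.79, 2.79, 3.14, 3.14, 3.14, 3.14].

INTERFACE

Orientations are given as a unit quaternion [x, y, z, w].
In Python, from station import monitor, eyes, job, manip gives the robot as it stands.
- The arm moves only by the shell command python3 -m pendant 'ROWS' [FORCE]. ROWS is JSON, a list that holds one entry, the list of rows, each a list of 7 numbers: the shift along the tool's x, y, z as a fraction of full scale, then the turn, a rotation vector about the tool's x, y, z as a fraction of full scale, then the opening, from 0 (shut) to 1 (fully open). A call has 1 to 20 rows; each row shifts and turns the commanded pose from where the row before left it, along the tool's axes as they then stand; what a row does not reach is not made up. Full scale, the value 1, is 800 mm for a shift and 0.12 rad for a turn. A row lasts 1/10 s, in which the tool goes at most 50 mm and 8.59 degrees, less where a joint would pass 70% of its speed; a pose out of reach is approached as far as the arm can. A call with a number of a shift or a turn outside -1 to 1 is refused whole. A call with a gripper value outside its range is refused whole. The fingers move at their own pace and stop on an object; FORCE is the grip in N (left out, the last holds). Time passes only in rows, so rows that do not move let the fingers close. It gives the time, the measured TCP pose, the force, the opening and the grip force at its end, in the units of the state.
- monitor.sense(): the state, without advancing time (a new reading comes with each control period).
- eyes.snapshot(name): name is "scene" or "top" or "wrist"; returns a dict with "pixels" (400x640x3 uint8, red, green, blue), "depth" (400x640 float32, m along the optical axis (not along the pixel's ray), 0 where there is no reading), "intrinsics" (3x3 intrinsics, pixels), "eye" and "attitude" of the camera in the world. Camera axes: x right, y down, z forward; pixel columns grow to the right and rows downward; lengths in m; the calibration is good to about 2 mm. A picture is of the moment at which its call begins.
- job.sign_off(): hands the job in; it is judged then, once.
The state is a dict: "t": time; "q": joint angles; "qd": joint speeds; "tau": joint torques, N m; "tcp_pos": TCP position; "tool_rot": TCP orientation; "force": force on the tool from outside, world axes, zero at the start; "ft_torque": the same for the moment, N m; "finger_gap": opening from 0.0 (shut) to 1.0 (fully open); "gripper_force": force on a finger pad.
Only numpy, scipy, OpenCV 4.12 (cv2) and the standard library are available. Lean on these libraries where they do the work, as an engineer would, in place of code of your own. Each camera call takes 0.05 s, during which the arm holds its last target. There are 200 camera calls.

## Working session

There is one attempt and no reset: what is moved stays moved. The work goes in short steps, Python scripts to look and compute and a shell command to move; the robot and the scene stay as the last step left them, time stands still between calls to the robot, and variables do not carry over. Pictures are saved under pics/ and viewed, at most 10 in all, crops included, and the job is handed in when it is done.

```bash
ls; mkdir -p pics; cat > h.py <<'E'
import numpy as np,cv2
from station import monitor,eyes,job,manip
from scipy.spatial.transform import Rotation as R
def snap(n,save=None):
    s=eyes.snapshot(n)
    if save: cv2.imwrite('pics/'+save,s['pixels'][:,:,::-1])
    np.savez('last_'+n,**{k:np.array(v) for k,v in s.items()})
    return s
def rot(a):
    a=np.array(a); return a if a.shape==(3,3) else R.from_quat(a).as_matrix()
def cloud(s):
    K=np.array(s['intrinsics']);d=np.array(s['depth']);v,u=np.mgrid[:d.shape[0],:d.shape[1]]
    p=np.stack([(u-K[0,2])/K[0,0]*d,(v-K[1,2])/K[1,1]*d,d],-1)
    return p@rot(s['attitude']).T+np.array(s['eye'])
E
python3 - <<'E'
from h import *
print(manip.nose_length, monitor.sense())
for n in('top','scene'):
    s=snap(n,n+'0.png');print(n,s['eye'],s['attitude'],s['intrinsics'])
E
```

```text
pics
0.014 {'t': 0.0, 'q': array([ 1.15051778e+00,  5.28473190e-01,  1.43393272e+00, -3.36741145e-05,
        1.18143285e+00, -1.78486516e-01]), 'qd': array([-0.00065619,  0.00021278, -0.0010461 ,  0.00041412, -0.00092961,
        0.00075093]), 'tau': array([ 1.20518903e-04, -4.42349768e+01, -1.78026527e+01, -2.39898418e-04,
        8.47144373e-03, -7.70232901e-06]), 'tcp_pos': array([0.14932802, 0.6061643 , 0.24431962]), 'tool_rot': array([ 1.20595293e-01,  9.92701120e-01, -1.07769348e-03, -3.16346254e-04]), 'force': array([0.21601604, 0.20887254, 0.26942193]), 'ft_torque': array([-0.01540418,  0.02676123, -0.0343674 ]), 'gripper_force': 0.0, 'finger_gap': 1.001109263064136}
top [ 0.47801208 -0.01808584  1.31711438] [ 0.71190336 -0.70162373  0.0167112  -0.02526828] [[489.94282653   0.         326.52689749]
 [  0.         489.94282653 199.42893878]
 [  0.           0.           1.        ]]
scene [1.29857951 0.01414901 1.01787153] [ 0.65697583  0.67432252 -0.24370247 -0.23298284] [[473.09737351   0.         321.59583781]
 [  0.         473.09737351 193.45839974]
 [  0.           0.           1.        ]]
```

View pics/top0.png

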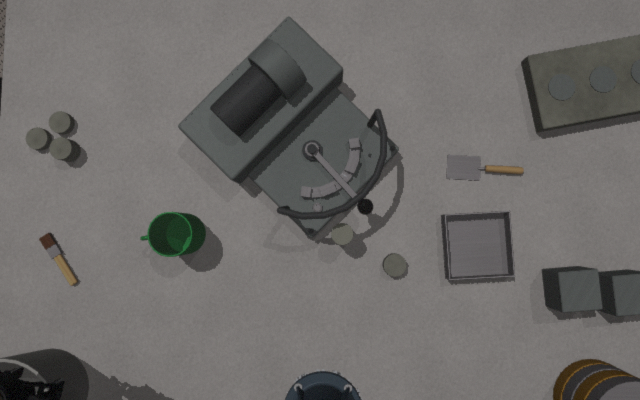

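View pics/scene0.png

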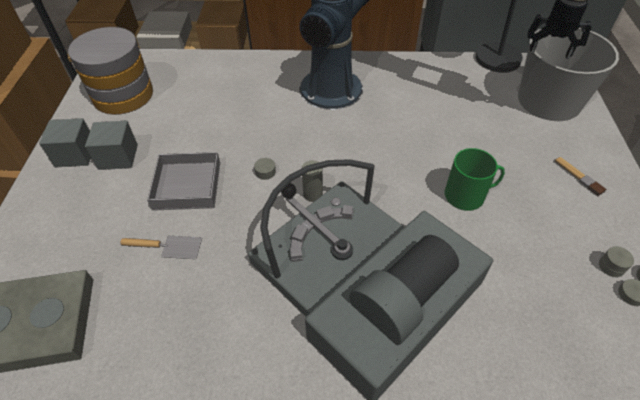

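The top view shows the pivot at (312,149), the knob at (365,207), the boss near (318,207), the screw at (370,155), the core top at (343,235), the disc at (395,265), the tray at (478,247) and the jug at (175,233). In the scene view, the core stands just in front of the rail.

```bash
python3 - <<'E'
from h import *
s=dict(np.load('last_top.npz'));P=cloud(s);K=s['intrinsics']
for n,(u,v) in dict(pivot=(312,149),knob=(365,207),boss=(318,207),screw=(370,155),core=(343,235),disc=(395,265),tray=(478,247),jug=(205,240)).items(): print(n,P[v,u].round(4))
def at(u,v,z):
    r=rot(s['attitude'])@np.linalg.inv(K)@[u,v,1];e=s['eye'];return e+r*(z-e[2])/r[2]
print('boss',at(318,207,.058),'pivot',at(312,149,.09),'knob',at(365,207,.1),'screw',at(370,155,.053))
def blob(c,r,z0,z1):
    d=np.hypot(P[...,0]-c[0],P[...,1]-c[1]);m=(d<r)&(P[...,2]>z0)&(P[...,2]<z1)&(s['depth']>0);q=P[m];return m.sum(),q.mean(0).round(4),((q.min(0)+q.max(0))/2).round(4),(np.ptp(q,axis=0)).round(4)
print('core',blob(P[235,343],.05,.095,.12))
print('tray rim',blob(P[247,478],.14,.035,.06))
print('disc',blob(P[265,395],.05,.02,.04))
print('knob',blob(P[207,365],.03,.095,.13))
c=cv2.imread('pics/top0.png')[90:250,250:420];cv2.imwrite('pics/c1.png',cv2.resize(c,None,fx=4.5,fy=3.7*4.5/3.7 if 0 else 3.7,interpolation=cv2.INTER_CUBIC))
E
```

```text
pivot [0.679  0.0362 0.0834]
knob [ 0.532  -0.0976  0.1165]
boss [0.5328 0.0193 0.061 ]
screw [ 0.6711 -0.1138  0.0473]
core [ 0.4627 -0.0447  0.1087]
disc [ 0.3858 -0.1828  0.0314]
tray [ 0.4349 -0.4066  0.0033]
jug [ 0.4422  0.3249 -0.0057]
boss [0.53293062 0.01936307 0.058     ] pivot [0.67790577 0.03590202 0.09      ] knob [ 0.5327778  -0.09866311  0.1       ] screw [ 0.67019009 -0.11336129  0.053     ]
core (np.int64(382), array([ 0.4661, -0.0413,  0.1091]), array([ 0.4663, -0.041 ,  0.1088]), array([0.0517, 0.0519, 0.0134]))
tray rim (np.int64(536), array([ 0.4399, -0.4015,  0.0426]), array([ 0.4416, -0.3976,  0.0425]), array([0.1776, 0.1807, 0.0149]))
disc (np.int64(413), array([ 0.3861, -0.1815,  0.029 ]), array([ 0.3855, -0.1825,  0.0295]), array([0.0576, 0.0604, 0.0165]))
knob (np.int64(199), array([ 0.534 , -0.0975,  0.1104]), array([ 0.5341, -0.0972,  0.1093]), array([0.0375, 0.0374, 0.0258]))
```

View pics/c1.png

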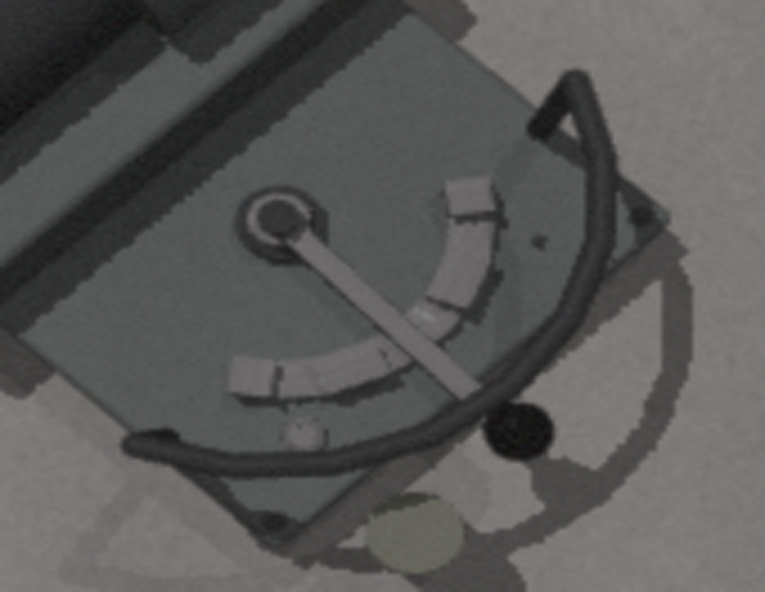

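```bash
cat >> h.py <<'E'
D=np.pi/180
def tool(psi,th):
    c,s=np.cos(psi*D),np.sin(psi*D);z=np.array([c*np.sin(th*D),s*np.sin(th*D),-np.cos(th*D)]);y=np.array([-s,c,0]);return np.stack([np.cross(y,z),y,z],1)
def plan(p,Rm,wps):
    """wps: (pos,psi,tilt,nrows,opening); prints rounded rows with feedback"""
    p=np.array(p);cur=Rm
    for pos,psi,th,n,g in wps:
        T=tool(psi,th);p0=p.copy();r0=R.from_matrix(cur);dr=(r0.inv()*R.from_matrix(T)).as_rotvec();out=[]
        for i in range(1,n+1):
            tp=p0+(np.array(pos)-p0)*i/n;tr=(r0*R.from_rotvec(dr*i/n)).as_matrix()
            sh=(cur.T@(tp-p)/.8).round(3);rv=((R.from_matrix(cur.T@tr)).as_rotvec()/.12).round(2)
            if np.linalg.norm(sh)*.8>.05 or np.abs(rv).max()>1: print('TOO FAST')
            p=p+cur@sh*.8;cur=cur@R.from_rotvec(rv*.12).as_matrix();out.append(list(map(float,sh))+list(map(float,rv))+[g])
        print(str(out)[1:-1].replace(' ','').replace('.0,',',').replace('-0,','0,')+',')
    print('end',p.round(4))
def now(): 
    s=monitor.sense();return s['tcp_pos'],rot(s['tool_rot'])
E
python3 - <<'E'
from h import *
p,Rm=now()
z=tool(10,35)[:,2];g=np.array([.466,-.041,.085])+.005*z;pre=g-.11*z
print(g,pre)
plan(p,Rm,[((.37,-.06,.25),10,35,17,1),(pre,10,35,3,1)])
E
```

```text
[ 0.46882431 -0.040502    0.08090424] [ 0.40668944 -0.05145805  0.17101096]
[-0.027,-0.044,0,-0.06,-0.3,-0.2,1],[-0.027,-0.044,0,-0.07,-0.29,-0.19,1],[-0.025,-0.045,0.001,-0.06,-0.3,-0.2,1],[-0.025,-0.045,0.001,-0.06,-0.29,-0.2,1],[-0.023,-0.047,0.002,-0.07,-0.3,-0.2,1],[-0.022,-0.046,0.002,-0.06,-0.29,-0.19,1],[-0.02,-0.047,0.003,-0.06,-0.3,-0.2,1],[-0.02,-0.048,0.003,-0.07,-0.29,-0.2,1],[-0.018,-0.048,0.004,-0.06,-0.3,-0.2,1],[-0.017,-0.049,0.003,-0.06,-0.29,-0.19,1],[-0.016,-0.049,0.004,-0.07,-0.3,-0.2,1],[-0.014,-0.049,0.004,-0.06,-0.29,-0.2,1],[-0.013,-0.05,0.004,-0.06,-0.3,-0.2,1],[-0.012,-0.05,0.005,-0.06,-0.3,-0.19,1],[-0.01,-0.05,0.004,-0.07,-0.29,-0.2,1],[-0.009,-0.051,0.004,-0.06,-0.3,-0.2,1],[-0.008,-0.051,0.004,-0.06,-0.29,-0.2,1],
[0.006,0.001,0.036,0,0,0,1],[0.006,0.001,0.036,0,0,0,1],[0.006,0.001,0.036,0,0,0,1],
end [ 0.4067 -0.0512  0.171 ]
```

```bash
python3 -m pendant '[[[-0.027,-0.044,0,-0.06,-0.3,-0.2,1],[-0.027,-0.044,0,-0.07,-0.29,-0.19,1],[-0.025,-0.045,0.001,-0.06,-0.3,-0.2,1],[-0.025,-0.045,0.001,-0.06,-0.29,-0.2,1],[-0.023,-0.047,0.002,-0.07,-0.3,-0.2,1],[-0.022,-0.046,0.002,-0.06,-0.29,-0.19,1],[-0.02,-0.047,0.003,-0.06,-0.3,-0.2,1],[-0.02,-0.048,0.003,-0.07,-0.29,-0.2,1],[-0.018,-0.048,0.004,-0.06,-0.3,-0.2,1],[-0.017,-0.049,0.003,-0.06,-0.29,-0.19,1],[-0.016,-0.049,0.004,-0.07,-0.3,-0.2,1],[-0.014,-0.049,0.004,-0.06,-0.29,-0.2,1],[-0.013,-0.05,0.004,-0.06,-0.3,-0.2,1],[-0.012,-0.05,0.005,-0.06,-0.3,-0.19,1],[-0.01,-0.05,0.004,-0.07,-0.29,-0.2,1],[-0.009,-0.051,0.004,-0.06,-0.3,-0.2,1],[-0.008,-0.051,0.004,-0.06,-0.29,-0.2,1]]]' 40
python3 - <<'E'
from h import *
p,Rm=now();print(p,Rm.round(2),tool(10,35).round(2),monitor.sense()['q'].round(2))
E
```

```text
t: 1.8
tcp_pos: [0.3199, 0.0771, 0.2412]
tool_rot: [-0.045, 0.973, 0.033, 0.223]
force: [0.0, 0.1, 0.2]
finger_gap: 0.997
gripper_force: 0.0
[0.31990131 0.07706237 0.24118573] [[-0.9  -0.1   0.43]
 [-0.07  0.99  0.08]
 [-0.44  0.04 -0.9 ]] [[-0.81 -0.17  0.56]
 [-0.14  0.98  0.1 ]
 [-0.57  0.   -0.82]] [-0.31 -0.01  2.42  0.59  0.39 -2.48]
```

```bash
python3 - <<'E'
from h import *
p,Rm=now()
z=tool(0,20)[:,2];g=np.array([.466,-.041,.088])+.005*z;pre=g-.1*z
print(g,pre)
plan(p,Rm,[(pre+[0,0,.03],0,20,5,1)])
E
```

```text
[ 0.4677101  -0.041       0.08330154] [ 0.43350809 -0.041       0.1772708 ]
[-0.02,-0.033,0.017,0.14,0.17,0.13,1],[-0.02,-0.032,0.018,0.13,0.17,0.13,1],[-0.021,-0.031,0.017,0.14,0.16,0.13,1],[-0.023,-0.031,0.018,0.13,0.17,0.13,1],[-0.023,-0.03,0.018,0.14,0.17,0.13,1],
end [ 0.434  -0.041   0.2072]
```

```bash
python3 -m pendant '[[[-0.02,-0.033,0.017,0.14,0.17,0.13,1],[-0.02,-0.032,0.018,0.13,0.17,0.13,1],[-0.021,-0.031,0.017,0.14,0.16,0.13,1],[-0.023,-0.031,0.018,0.13,0.17,0.13,1],[-0.023,-0.03,0.018,0.14,0.17,0.13,1],[0,0,0,0,0,0,1],[0,0,0,0,0,0,1]]]'
python3 - <<'E'
from h import *
p,Rm=now();print(p,monitor.sense()['q'].round(3),((R.from_matrix(Rm.T@tool(0,20))).as_rotvec()).round(3))
s=snap('wrist','w1.png');P=cloud(s)
m=(P[...,2]>.1)&(P[...,2]<.118)&(np.hypot(P[...,0]-.466,P[...,1]+.041)<.045)&(s['depth']>0);q=P[m]
print(m.sum(),q.mean(0),(q.min(0)+q.max(0))/2,np.ptp(q,axis=0))
z=tool(0,20)[:,2]
E
```

```text
t: 2.5
tcp_pos: [0.4338, -0.0406, 0.2065]
tool_rot: [0.001, 0.985, 0.0, 0.172]
force: [-0.8, 0.7, 0.3]
finger_gap: 0.998
gripper_force: 0.0
[ 0.43378189 -0.04062185  0.20653035] [-0.452  0.258  2.166  0.366  0.428 -2.333] [ 0.    -0.002 -0.002]
3493 [ 0.46296321 -0.04313275  0.109564  ] [ 0.46700526 -0.04317677  0.1061407 ] [0.05533587 0.05458983 0.01218494]
```

View pics/w1.png

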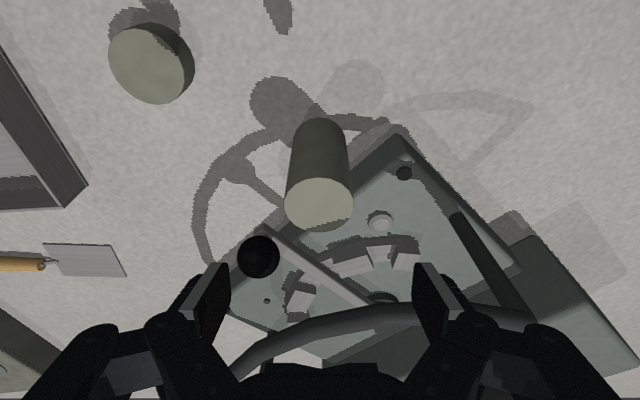

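The wrist view shows the core's top at (318,205), between the fingers at (205,290) and (430,290), with the boss at (380,222). The measured core centre is (0.467, -0.043). I'll descend and grip.

```bash
python3 -m pendant '[[[0.006,-0.0015,0.02,0,0,0,1],[0.006,-0.0015,0.02,0,0,0,1],[0,0,0.03,0,0,0,1],[0,0,0.03,0,0,0,1],[0,0,0.03,0,0,0,1],[0,0,0.03,0,0,0,1],[0,0,0,0,0,0,1],[0,0,0,0,0,0,0],[0,0,0,0,0,0,0],[0,0,0,0,0,0,0],[0,0,0,0,0,0,0],[0,0,0,0,0,0,0],[0,0,0,0,0,0,0]]]' 50
python3 - <<'E'
from h import *
p,Rm=now()
t=np.array([.4395,-.4005])
plan(p,Rm,[((.455,-.045,.11),0,20,2,0),((.43,-.07,.19),-3,20,4,0),((t[0],t[1],.19),-40,20,12,0)])
E
```

```text
t: 3.85
tcp_pos: [0.4753, -0.0413, 0.0946]
tool_rot: [0.002, 0.986, -0.002, 0.165]
force: [-1.2, 0.1, 7.7]
finger_gap: 0.628
gripper_force: 51.7
[0.009,-0.002,-0.013,-0.02,-0.07,-0.01,0],[0.009,-0.003,-0.013,-0.03,-0.08,-0.02,0],
[-0.001,-0.008,-0.026,0.04,0,0.1,0],[-0.002,-0.008,-0.027,0.04,0,0.11,0],[-0.001,-0.008,-0.026,0.04,0,0.1,0],[-0.002,-0.008,-0.026,0.03,0,0.1,0],
[-0.003,-0.034,0.001,0.15,0,0.42,0],[-0.004,-0.034,0.002,0.16,0,0.42,0],[-0.006,-0.034,0.002,0.15,0,0.43,0],[-0.008,-0.034,0.003,0.16,0,0.42,0],[-0.009,-0.033,0.003,0.15,0,0.42,0],[-0.011,-0.032,0.004,0.15,0,0.42,0],[-0.013,-0.032,0.005,0.16,0,0.42,0],[-0.014,-0.03,0.005,0.15,0,0.42,0],[-0.016,-0.03,0.006,0.15,0,0.43,0],[-0.017,-0.029,0.006,0.16,0,0.42,0],[-0.019,-0.029,0.007,0.15,0,0.42,0],[-0.02,-0.026,0.007,0.16,0,0.42,0],
end [ 0.4396 -0.4002  0.19  ]
```

```bash
python3 -m pendant '[[[0.006,-0.002,-0.018,0,0,0,0],[0.006,-0.002,-0.018,0,0,0,0],[-0.001,-0.002,-0.026,0,0,0,0],[0,0,0,0,0,0,0],[0,0,0,0,0,0,0]]]'
python3 - <<'E'
from h import *
p,Rm=now();st=monitor.sense();print(st['q'].round(3))
s=snap('scene','s1.png')
c=s['pixels'][110:240,220:400,::-1];cv2.imwrite('pics/s1c.png',cv2.resize(c,None,fx=4,fy=4))
t=np.array([.4395,-.4005])
plan(p,Rm,[((.43,-.07,.19),-3,20,4,0),((t[0],t[1],.19),-40,20,12,0)])
E
```

```text
t: 4.35
tcp_pos: [0.4512, -0.0459, 0.1377]
tool_rot: [0.002, 0.986, -0.002, 0.164]
force: [0.6, -0.2, -5.8]
finger_gap: 0.631
gripper_force: 55.5
[-0.434  0.451  2.189  0.595  0.238 -2.563]
[0.001,-0.008,-0.018,0.03,-0.04,0.1,0],[0.001,-0.007,-0.017,0.02,-0.04,0.09,0],[0,-0.008,-0.018,0.03,-0.04,0.1,0],[0.001,-0.008,-0.017,0.02,-0.03,0.1,0],
[-0.003,-0.034,0.001,0.15,0,0.42,0],[-0.004,-0.034,0.001,0.16,0,0.42,0],[-0.006,-0.034,0.003,0.15,0,0.42,0],[-0.008,-0.034,0.002,0.15,0,0.42,0],[-0.009,-0.033,0.004,0.16,0,0.43,0],[-0.012,-0.032,0.004,0.15,0,0.42,0],[-0.012,-0.032,0.005,0.15,0,0.42,0],[-0.015,-0.03,0.005,0.16,0,0.42,0],[-0.016,-0.031,0.005,0.15,0,0.42,0],[-0.017,-0.029,0.007,0.15,0,0.42,0],[-0.019,-0.028,0.006,0.16,0,0.42,0],[-0.02,-0.027,0.008,0.15,0,0.43,0],
end [ 0.4395 -0.4009  0.1899]
```

View pics/s1c.png

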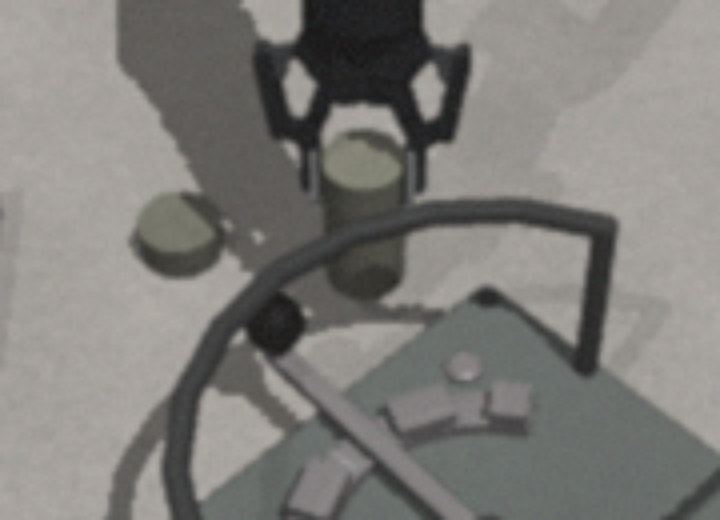

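```bash
python3 -m pendant '[[[0.001,-0.008,-0.018,0.03,-0.04,0.1,0],[0.001,-0.007,-0.017,0.02,-0.04,0.09,0],[0,-0.008,-0.018,0.03,-0.04,0.1,0],[0.001,-0.008,-0.017,0.02,-0.03,0.1,0],[-0.003,-0.034,0.001,0.15,0,0.42,0],[-0.004,-0.034,0.001,0.16,0,0.42,0],[-0.006,-0.034,0.003,0.15,0,0.42,0],[-0.008,-0.034,0.002,0.15,0,0.42,0],[-0.009,-0.033,0.004,0.16,0,0.43,0],[-0.012,-0.032,0.004,0.15,0,0.42,0],[-0.012,-0.032,0.005,0.15,0,0.42,0],[-0.015,-0.03,0.005,0.16,0,0.42,0],[-0.016,-0.031,0.005,0.15,0,0.42,0],[-0.017,-0.029,0.007,0.15,0,0.42,0],[-0.019,-0.028,0.006,0.16,0,0.42,0],[-0.02,-0.027,0.008,0.15,0,0.43,0],[0,0,0,0,0,0,0],[0,0,0,0,0,0,0],[0,0,0,0,0,0,0]]]'
python3 - <<'E'
from h import *
p,Rm=now();st=monitor.sense();print(st['q'].round(3),(R.from_matrix(Rm.T@tool(-40,20))).as_rotvec().round(3))
for n in('top','scene'):
    s=snap(n,n+'2.png');P=cloud(s)
    m=(P[...,2]>.04)&(P[...,2]<.25)&(np.hypot(P[...,0]-p[0]+.006,P[...,1]-p[1]-.005)<.04)&(s['depth']>0);print(n,m.sum())
c=s['pixels'][90:220,110:290,::-1];cv2.imwrite('pics/s2c.png',cv2.resize(c,None,fx=4,fy=4))
plan(p,Rm,[((p[0]+.004,p[1]-.004,.115),-40,20,4,0)])
E
```

```text
t: 6.3
tcp_pos: [0.439, -0.3988, 0.1879]
tool_rot: [0.337, 0.926, -0.057, 0.161]
force: [-0.4, -0.1, -5.3]
finger_gap: 0.633
gripper_force: 55.3
[-0.971  0.471  1.821  0.185  0.527 -1.989] [ 0.002 -0.006 -0.   ]
top 284
scene 1020
[0.006,0,0.022,0,-0.01,0,0],[0.006,0,0.022,0.01,-0.01,0,0],[0.006,-0.001,0.022,0,-0.02,0,0],[0.006,0,0.022,0.01,-0.01,0,0],
end [ 0.443  -0.4031  0.1151]
```

View pics/s2c.png

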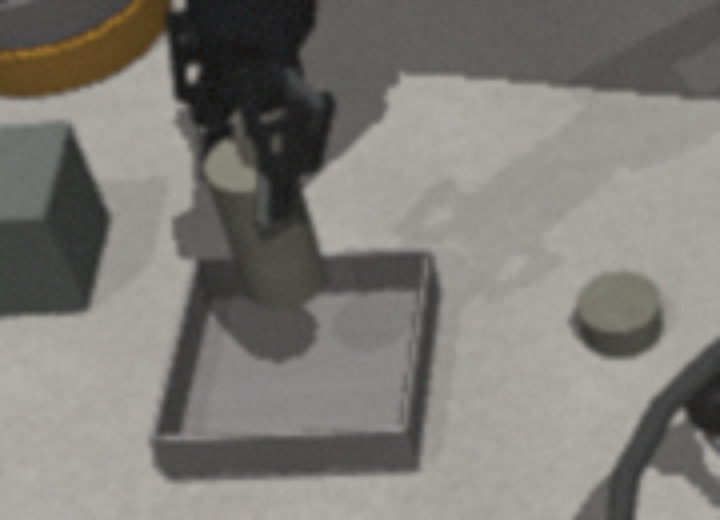

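```bash
python3 - <<'E'
from h import *
from scipy.optimize import least_squares
p,_=now();c=p+[-.006,.005,-.04]
Q=[]
for n in('top','scene'):
    s=dict(np.load(f'last_{n}.npz'));P=cloud(s);px=s['pixels'].astype(int)
    col=(px[...,0]-px[...,2]>8)&(px.sum(-1)>60)
    m=col&(s['depth']>0)&(np.linalg.norm(P-c,axis=-1)<.09)&(P[...,2]>.06);q=P[m];print(n,len(q),q.min(0),q.max(0));Q.append(q)
q=np.vstack(Q)
def f(v):
    a=np.array([v[2],v[3],1]);a/=np.linalg.norm(a);b=q-[c[0]+v[0],c[1]+v[1],c[2]]-a*v[4]
    h=b@a;r=np.linalg.norm(b-h[:,None]*a,axis=1)
    return np.maximum(r-.0275,np.abs(h)-.055)
r=least_squares(f,[0,0,0,0,0],loss='soft_l1',f_scale=.002);print(r.x.round(4),np.abs(f(r.x)).mean(), 'bottom z',c[2]+r.x[4]-.055)
E
```

```text
top 48 [ 0.44013859 -0.41867179  0.19689995] [ 0.45790358 -0.38886702  0.20802492]
scene 216 [ 0.40804198 -0.41816112  0.09681235] [ 0.46289762 -0.36425891  0.21128097]
[-0.0015  0.002  -0.01    0.0228 -0.    ] 0.001420203382352652 bottom z 0.09370953816418923
```

The core hangs about 0.025 rad off vertical, with its bottom at z≈0.094. I'll lower it into the tray.

```bash
python3 -m pendant '[[[0.005,-0.001,0.02,0,0,0,0],[0.005,0,0.02,0,0,0,0],[0.005,0,0.02,0,0,0,0],[0.005,0,0.02,0,0,0,0],[0.003,0,0.01,0,0,0,0],[0.003,0,0.008,0,0,0,0],[0.002,0,0.005,0,0,0,0],[0,0,0,0,0,0,0],[0,0,0,0,0,0,0]]]'

```

```text
t: 7.3
tcp_pos: [0.4448, -0.4063, 0.1051]
tool_rot: [0.337, 0.925, -0.06, 0.163]
force: [-0.3, 1.3, -5.5]
finger_gap: 0.627
gripper_force: 55.5
```

```bash
python3 -m pendant '[[[0.001,0,0.003,0,0,0,0],[0.001,0,0.003,0,0,0,0],[0.001,0,0.002,0,0,0,0],[0,0,0,0,0,0,0],[0,0,0,0,0,0,0]]]'

```

```text
t: 7.8
tcp_pos: [0.4452, -0.4068, 0.0988]
tool_rot: [0.337, 0.925, -0.06, 0.164]
force: [0.7, 0.9, 3.7]
finger_gap: 0.631
gripper_force: 56.1
```

```bash
python3 -m pendant '[[[0,0,0,0,0,0,1],[0,0,0,0,0,0,1],[0,0,0,0,0,0,1],[0,0,0,0,0,0,1],[0,0,0,0,0,0,1],[0,0,-0.02,0,0,0,1],[0,0,-0.04,0,0,0,1],[0,0,-0.05,0,0,0,1],[0,0,-0.05,0,0,0,1],[0,0,0,0,0,0,1],[0,0,0,0,0,0,1]]]'
python3 - <<'E'
from h import *
p,Rm=now();print(monitor.sense()['q'].round(3),p)
s=snap('top','t3.png');P=cloud(s);m=(P[...,2]>.1)&(P[...,2]<.13)&(np.hypot(P[...,0]-.44,P[...,1]+.40)<.07)&(s['depth']>0);q=P[m];print(m.sum(),q.mean(0),np.ptp(q,axis=0))
s=snap('wrist');P=cloud(s);print('cam',s['eye'],Rm.T@(np.array(s['eye'])-p))
E
```

```text
t: 8.9
tcp_pos: [0.4113, -0.3782, 0.2191]
tool_rot: [0.337, 0.925, -0.06, 0.164]
force: [0.5, -0.3, -0.7]
finger_gap: 0.998
gripper_force: 0.0
[-0.995  0.378  1.877  0.189  0.558 -2.011] [ 0.41126913 -0.37818525  0.21914652]
333 [ 0.44244747 -0.40409152  0.11256066] [0.05093138 0.05401837 0.02032742]
cam [ 0.32089637 -0.3018617   0.31206337] [ 0.07921466  0.00023295 -0.1278712 ]
```

The core stands in the tray at (0.442, -0.404). Next I'll fit the arm kinematics from the logged states, to choose a wrist configuration that can hold the 40° tilt.

```bash
cat > kin.py <<'E'
from h import *
from scipy.optimize import least_squares
data=[([1.1505,.5285,1.4339,0,1.1814,-.1785],(.1493,.6062,.2443)),([-.452,.258,2.166,.366,.428,-2.333],(.4338,-.0406,.2065)),([-.434,.451,2.189,.595,.238,-2.563],(.4512,-.0459,.1377)),([-.971,.471,1.821,.185,.527,-1.989],(.439,-.3988,.1879)),([-.995,.378,1.877,.189,.558,-2.011],(.4113,-.3782,.2191))]
Z=lambda a:R.from_euler('z',a);Y=lambda a:R.from_euler('y',a)
def fk(q,k):
    A=Z(q[0]);B=A*Y(q[1]);C=B*Y(q[2]);E=C*Z(q[3])*Y(q[4])
    p=np.array([0,0,k[0]])+A.apply([k[1],k[2],0])+B.apply([0,0,k[3]])+C.apply([k[4],0,k[5]])+E.apply([0,0,k[6]])
    return p,(E*Z(q[5]+np.pi/2)).as_matrix()
lo=np.array([-3.08,-.75,.22,-1.43,0,-2.85]);hi=np.array([3.08,2.2,2.44,4.57,2.65,2.85])
f=lambda k:np.concatenate([fk(q,k)[0]-p for q,p in data])
k0=np.array([.35,.0,.11,.35,0,.35,.2])
sol=least_squares(lambda k:np.r_[f(k),1e-3*(k-k0)],k0);k=sol.x
def ik(p,Rm,seed=None,n=60):
    out=[];g=np.random.default_rng(0)
    def e(q):
        a,b=fk(q,k);return np.r_[(a-p)*5,R.from_matrix(b.T@Rm).as_rotvec()]
    for s in ([seed] if seed is not None else g.uniform(lo,hi,(n,6))):
        r=least_squares(e,np.clip(s,lo+.01,hi-.01),bounds=(lo,hi))
        if r.cost<1e-6 and not any(np.abs(r.x-o).max()<.05 for o in out): out.append(r.x)
    return out
if __name__=='__main__':
    print(k.round(4),np.abs(f(k)).max()); print(fk(monitor.sense()['q'],k)[1].round(3),now()[1].round(3))
    flip=np.diag([-1,-1,1.])
    for nm,p,psi in [('knob',(.534,-.0975,.1),44),('knob',(.534,-.0975,.1),30),('knobup',(.534,-.0975,.135),44),('end',(.479,.0134,.1),7),('end',(.479,.0134,.1),25),('end',(.479,.0134,.1),40),('pre',(.475,-.155,.19),44)]:
        for fl in(0,1):
            for q in ik(np.array(p),tool(psi,40)@(flip if fl else np.eye(3))): print(nm,psi,'flip' if fl else '',q.round(2))
E
python3 kin.py
```

```text
[ 2.713e-01 -3.000e-04  1.110e-01  5.892e-01  1.133e-01  3.911e-01
  2.818e-01] 0.00035279740360555367
[[-0.72   0.643  0.26 ]
 [ 0.605  0.766 -0.218]
 [-0.339  0.    -0.941]] [[-0.72   0.643  0.26 ]
 [ 0.605  0.766 -0.218]
 [-0.339  0.    -0.941]]
knob 44  [-0.75  0.71  1.99  1.14  0.78  2.22]
knob 44 flip [-0.75  0.71  1.99  1.14  0.78 -0.92]
knob 30  [-0.73  0.7   2.09  1.45  0.66  2.13]
knob 30 flip [-0.73  0.7   2.09  1.45  0.66 -1.01]
knobup 44  [-0.75  0.63  1.98  1.07  0.82  2.33]
knobup 44 flip [-0.75  0.63  1.98  1.07  0.82 -0.82]
end 7  [-0.41  0.74  2.42  2.62  0.71  1.56]
end 7 flip [-0.41  0.74  2.42  2.62  0.71 -1.59]
end 25  [-0.55  0.72  2.35  2.09  0.66  1.66]
end 25 flip [-0.55  0.72  2.35  2.09  0.66 -1.48]
end 40  [-0.61  0.7   2.26  1.62  0.67  1.85]
end 40 flip [-0.61  0.7   2.26  1.62  0.67 -1.29]
pre 44  [-0.94  0.51  1.99  0.88  0.98  2.37]
pre 44 flip [-0.94  0.51  1.99  0.88  0.98 -0.77]
```

```bash
cat >> kin.py <<'E'
F=np.diag([-1,-1,1.])
def plan2(wps,start=None):
    st=monitor.sense();q=st['q'].copy();p,cur=start or now();p=np.array(p)
    for pos,T,n,g in wps:
        p0=p.copy();r0=R.from_matrix(cur);dr=(r0.inv()*R.from_matrix(T)).as_rotvec();out=[];mx=np.zeros(6)
        for i in range(1,n+1):
            tp=p0+(np.array(pos)-p0)*i/n;tr=(r0*R.from_rotvec(dr*i/n)).as_matrix()
            sh=(cur.T@(tp-p)/.8).round(3)+0.;rv=(R.from_matrix(cur.T@tr).as_rotvec()/.12).round(2)+0.
            if np.linalg.norm(sh)*.8>.05 or np.abs(rv).max()>1: print('TOO FAST')
            p=p+cur@sh*.8;cur=cur@R.from_rotvec(rv*.12).as_matrix();out.append('['+','.join('%g'%x for x in [*sh,*rv,g])+']')
            s=ik(p,cur,seed=q)
            if s: mx=np.maximum(mx,np.abs(s[0]-q)/.1);q=s[0]
            else: print('IK fail',i)
        print(','.join(out)+',');print('#',p.round(4),q.round(2),'maxspeed',mx.round(2))
    return p,cur
E
python3 - <<'E'
from kin import *
z=tool(40,40)[:,2];kn=np.array([.534,-.0975,.1]);pre=kn-.115*z
plan2([((.43,-.25,.25),tool(0,30)@F,12,1),(pre,tool(40,40)@F,8,1)])
E
```

```text
TOO FAST
TOO FAST
TOO FAST
TOO FAST
TOO FAST
TOO FAST
TOO FAST
TOO FAST
TOO FAST
TOO FAST
TOO FAST
TOO FAST
[0.005,0.011,-0.006,-0.15,0.26,1.72,1],[0.008,0.011,-0.005,-0.15,0.27,1.71,1],[0.01,0.008,-0.005,-0.16,0.26,1.72,1],[0.012,0.006,-0.004,-0.15,0.27,1.72,1],[0.013,0.004,-0.004,-0.15,0.26,1.71,1],[0.013,0.001,-0.003,-0.15,0.27,1.72,1],[0.014,-0.001,-0.003,-0.16,0.26,1.71,1],[0.012,-0.004,-0.002,-0.15,0.26,1.72,1],[0.012,-0.007,-0.003,-0.15,0.27,1.72,1],[0.011,-0.009,-0.002,-0.15,0.26,1.71,1],[0.008,-0.011,-0.001,-0.16,0.27,1.72,1],[0.006,-0.012,-0.002,-0.15,0.26,1.72,1],
# [ 0.4302 -0.2503  0.2498] [-1.01  0.26  2.04  0.74  0.68  0.01] maxspeed [0.08 0.15 0.35 0.69 0.52 2.13]
[0.002,-0.016,0.012,0.42,0.17,-0.6,1],[0.002,-0.016,0.013,0.42,0.18,-0.59,1],[0.003,-0.015,0.014,0.41,0.17,-0.6,1],[0.004,-0.014,0.014,0.42,0.18,-0.6,1],[0.005,-0.013,0.015,0.42,0.17,-0.59,1],[0.005,-0.011,0.016,0.42,0.18,-0.6,1],[0.006,-0.011,0.017,0.42,0.17,-0.6,1],[0.006,-0.009,0.017,0.41,0.17,-0.6,1],
# [ 0.4774 -0.1448  0.1884] [-0.92  0.5   2.03  0.94  0.92 -0.76] maxspeed [0.2  0.33 0.13 0.55 0.32 1.27]
```

```bash
python3 - <<'E'
from kin import *
z=tool(40,40)[:,2];kn=np.array([.534,-.0975,.1]);pre=kn-.115*z
plan2([(pre,tool(40,40)@F,20,1)])
E
```

```text
[0.006,0.014,0,-0.13,0.32,0.74,1],[0.008,0.013,0,-0.13,0.31,0.74,1],[0.009,0.012,0,-0.14,0.32,0.74,1],[0.01,0.012,0.001,-0.13,0.31,0.75,1],[0.01,0.011,0.002,-0.13,0.32,0.74,1],[0.012,0.009,0.002,-0.13,0.31,0.74,1],[0.012,0.009,0.003,-0.13,0.32,0.74,1],[0.013,0.007,0.004,-0.13,0.31,0.74,1],[0.013,0.006,0.004,-0.14,0.32,0.74,1],[0.014,0.005,0.005,-0.13,0.31,0.74,1],[0.014,0.004,0.005,-0.13,0.32,0.75,1],[0.014,0.002,0.006,-0.13,0.31,0.74,1],[0.014,0.001,0.006,-0.13,0.32,0.74,1],[0.013,0,0.007,-0.13,0.31,0.74,1],[0.013,-0.002,0.008,-0.14,0.32,0.74,1],[0.013,-0.003,0.007,-0.13,0.31,0.74,1],[0.012,-0.004,0.009,-0.13,0.32,0.74,1],[0.011,-0.006,0.008,-0.13,0.31,0.75,1],[0.011,-0.006,0.009,-0.13,0.32,0.74,1],[0.009,-0.008,0.009,-0.13,0.31,0.74,1],
# [ 0.4768 -0.1451  0.1882] [-0.92  0.5   2.03  0.94  0.92 -0.76] maxspeed [0.17 0.09 0.32 0.72 0.5  1.16]
```

```bash
python3 -m pendant '[[[0.006,0.014,0,-0.13,0.32,0.74,1],[0.008,0.013,0,-0.13,0.31,0.74,1],[0.009,0.012,0,-0.14,0.32,0.74,1],[0.01,0.012,0.001,-0.13,0.31,0.75,1],[0.01,0.011,0.002,-0.13,0.32,0.74,1],[0.012,0.009,0.002,-0.13,0.31,0.74,1],[0.012,0.009,0.003,-0.13,0.32,0.74,1],[0.013,0.007,0.004,-0.13,0.31,0.74,1],[0.013,0.006,0.004,-0.14,0.32,0.74,1],[0.014,0.005,0.005,-0.13,0.31,0.74,1],[0.014,0.004,0.005,-0.13,0.32,0.75,1],[0.014,0.002,0.006,-0.13,0.31,0.74,1],[0.014,0.001,0.006,-0.13,0.32,0.74,1],[0.013,0,0.007,-0.13,0.31,0.74,1],[0.013,-0.002,0.008,-0.14,0.32,0.74,1],[0.013,-0.003,0.007,-0.13,0.31,0.74,1],[0.012,-0.004,0.009,-0.13,0.32,0.74,1],[0.011,-0.006,0.008,-0.13,0.31,0.75,1],[0.011,-0.006,0.009,-0.13,0.32,0.74,1],[0.009,-0.008,0.009,-0.13,0.31,0.74,1]]]'
python3 -m pendant '[[[0,0,0,0,0,0,1],[0,0,0,0,0,0,1]]]'
python3 - <<'E'
from kin import *
s=snap('wrist','w4.png');P=cloud(s);px=s['pixels'].astype(int)
m=(np.linalg.norm(P-[.534,-.0975,.1],axis=-1)<.032)&(s['depth']>0)&(px.sum(-1)<110)&(P[...,2]>.085);q=P[m]
r=least_squares(lambda c:np.linalg.norm(q-c,axis=1)-.02,[.534,-.0975,.1],loss='soft_l1',f_scale=.002);print(m.sum(),r.x,r.cost)
p,Rm=now();kn=r.x
print(p,'rel tool',Rm.T@(kn-p),R.from_matrix(Rm.T@tool(40,40)@F).as_rotvec())
E
```

```text
t: 11.0
tcp_pos: [0.4771, -0.1451, 0.1873]
tool_rot: [0.884, 0.319, 0.321, -0.118]
force: [0.1, 0.4, -0.4]
finger_gap: 1.005
gripper_force: 0.0
t: 11.2
tcp_pos: [0.477, -0.1456, 0.1878]
tool_rot: [0.883, 0.322, 0.32, -0.117]
force: [0.2, 0.2, 0.6]
finger_gap: 1.001
gripper_force: 0.0
1808 [ 0.53641486 -0.09960382  0.09835954] 0.00020708238553537035
[ 0.47729486 -0.14611776  0.18824303] rel tool [3.16882808e-05 2.32268503e-03 1.17185184e-01] [0.00040145 0.00183659 0.00180126]
```

View pics/w4.png

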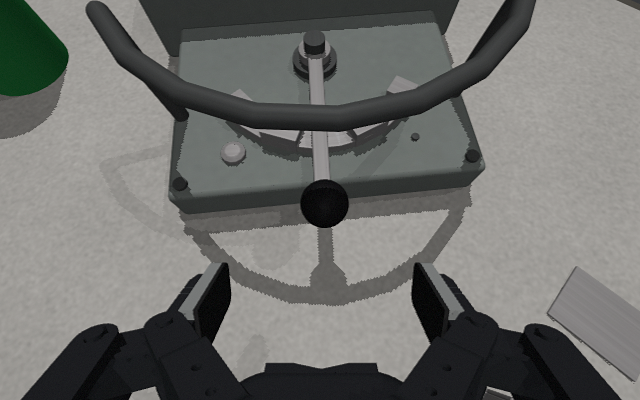

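The view shows the knob at (325,204), centred between the fingers and clear below the rail, with the boss at (233,152). The knob is 117 mm ahead along the tool axis. I'll advance and grip.

```bash
python3 -m pendant '[[[0,0.003,0.03,0,0,0,1],[0,0,0.04,0,0,0,1],[0,0,0.04,0,0,0,1],[0,0,0.03,0,0,0,1],[0,0,0.01,0,0,0,1],[0,0,0,0,0,0,1],[0,0,0,0,0,0,0],[0,0,0,0,0,0,0],[0,0,0,0,0,0,0],[0,0,0,0,0,0,0],[0,0,0,0,0,0,0],[0,0,0,0,0,0,0]]]' 40
python3 - <<'E'
from kin import *
p,Rm=now();print(p,Rm.T@(np.array([.536,-.0985,.099])-p))
piv=np.array([.678,.036,.0]);sw0=np.arctan2(.036+.0985,.678-.536);yaw=None
print('knob az',sw0/D,np.hypot(.036+.0985,.678-.536))
def knob(az,ph):
    r=.2*np.cos(ph)-.032*np.sin(ph);return piv+np.array([-r*np.cos(az*D),-r*np.sin(az*D),.068+.2*np.sin(ph)+.032*np.cos(ph)])
off=p-knob(sw0/D,0);print('off',off)
a=sw0/D
L=[(knob(a,.08)+off,tool(40,40)@F,3,0),(knob(a,.17)+off,tool(40,40)@F,3,0)]
plan2(L)
E
```

```text
t: 12.45
tcp_pos: [0.5376, -0.0988, 0.097]
tool_rot: [0.883, 0.321, 0.321, -0.115]
force: [-3.9, -4.0, 2.4]
finger_gap: 0.446
gripper_force: 39.9
[ 0.53755121 -0.09876914  0.09699237] [ 0.00050887 -0.00119734 -0.0021947 ]
knob az 43.446245917028 0.19558693719162332
off [ 0.00475518  0.00276561 -0.00300763]
[0.005,0,-0.004,0.01,0.01,0,0],[0.006,0,-0.004,0,0,0,0],[0.005,0,-0.005,0.01,0.01,0.01,0],
# [ 0.5399 -0.0967  0.1132] [-0.74  0.68  2.01  1.18  0.76 -0.88] maxspeed [0.04 0.12 0.03 0.14 0.07 0.22]
[0.006,0,-0.004,0,0,0,0],[0.006,0,-0.004,0,0,0,0],[0.007,-0.001,-0.004,0,0,0,0],
# [ 0.5436 -0.0926  0.1303] [-0.72  0.64  2.    1.15  0.77 -0.82] maxspeed [0.05 0.13 0.04 0.12 0.05 0.22]
```

```bash
python3 -m pendant '[[[0.005,0,-0.004,0,0,0,0],[0.006,0,-0.004,0,0,0,0],[0.005,0,-0.005,0,0,0,0],[0.006,0,-0.004,0,0,0,0],[0.006,0,-0.004,0,0,0,0],[0.007,0,-0.004,0,0,0,0],[0,0,0,0,0,0,0],[0,0,0,0,0,0,0]]]'
python3 - <<'E'
from kin import *
piv=np.array([.678,.036,.0])
def knob(az,ph):
    r=.2*np.cos(ph)-.032*np.sin(ph);return piv+np.array([-r*np.cos(az*D),-r*np.sin(az*D),.068+.2*np.sin(ph)+.032*np.cos(ph)])
p,Rm=now();off=p-knob(43.4,.17);print(p,off)
s=snap('top');P=cloud(s);c=P[207-25:207+10,365-25:365+15]
W=[]
N=4;azs=np.linspace(43.4,7,6)[1:];ps=np.linspace(40,22,6)[1:]
for a,b in zip(azs,ps):
    o=R.from_euler('z',(b-40)*D).apply(off);W.append((knob(a,.17)+o,tool(b,40)@F,4,0))
plan2(W)
E
```

```text
t: 13.25
tcp_pos: [0.5442, -0.093, 0.1301]
tool_rot: [0.883, 0.322, 0.321, -0.115]
force: [-3.7, -3.8, -1.7]
finger_gap: 0.444
gripper_force: 40.7
[ 0.54415594 -0.09302022  0.13010639] [ 0.00544257  0.0026966  -0.0032688 ]
[0,-0.007,0,-0.08,0.01,0.1,0],[0,-0.008,0,-0.08,0,0.1,0],[0,-0.007,0,-0.08,0.01,0.11,0],[0,-0.008,-0.001,-0.08,0,0.1,0],
# [ 0.5288 -0.0746  0.1306] [-0.71  0.63  2.08  1.27  0.72 -0.89] maxspeed [0.04 0.05 0.21 0.31 0.14 0.18]
[0,-0.007,0,-0.08,0,0.1,0],[0,-0.008,0.001,-0.09,0,0.1,0],[0.001,-0.007,0,-0.08,0,0.1,0],[0,-0.008,0,-0.08,0,0.1,0],
# [ 0.5159 -0.0543  0.1305] [-0.68  0.62  2.15  1.42  0.67 -0.97] maxspeed [0.07 0.03 0.2  0.41 0.14 0.26]
[0.001,-0.007,0.001,-0.08,0,0.1,0],[0,-0.008,0,-0.09,0,0.1,0],[0.001,-0.007,0.001,-0.08,0,0.1,0],[0,-0.008,0,-0.09,0,0.1,0],
# [ 0.5053 -0.0326  0.1303] [-0.64  0.61  2.22  1.6   0.63 -1.07] maxspeed [0.11 0.02 0.19 0.5  0.11 0.31]
[0.001,-0.007,0.001,-0.08,0,0.1,0],[0.001,-0.008,0.001,-0.09,0,0.1,0],[0.001,-0.007,0.001,-0.08,0,0.1,0],[0.001,-0.007,0.001,-0.09,0,0.1,0],
# [ 0.4985 -0.01    0.1299] [-0.58  0.61  2.27  1.8   0.6  -1.18] maxspeed [0.16 0.01 0.15 0.54 0.08 0.29]
[0.001,-0.007,0.001,-0.08,0,0.1,0],[0.002,-0.008,0.001,-0.09,0,0.1,0],[0.001,-0.007,0.001,-0.08,0,0.1,0],[0.001,-0.007,0.001,-0.08,0,0.1,0],
# [0.4936 0.0132 0.13  ] [-0.51  0.62  2.31  2.01  0.59 -1.27] maxspeed [0.21 0.01 0.12 0.55 0.05 0.24]
```

```bash
python3 -m pendant '[[[0,-0.007,0,-0.08,0.01,0.1,0],[0,-0.008,0,-0.08,0,0.1,0],[0,-0.007,0,-0.08,0.01,0.11,0],[0,-0.008,-0.001,-0.08,0,0.1,0],[0,-0.007,0,-0.08,0,0.1,0],[0,-0.008,0.001,-0.09,0,0.1,0],[0.001,-0.007,0,-0.08,0,0.1,0],[0,-0.008,0,-0.08,0,0.1,0],[0.001,-0.007,0.001,-0.08,0,0.1,0],[0,-0.008,0,-0.09,0,0.1,0],[0.001,-0.007,0.001,-0.08,0,0.1,0],[0,-0.008,0,-0.09,0,0.1,0]]]'
```

```text
t: 14.5
tcp_pos: [0.5053, -0.034, 0.1301]
tool_rot: [0.91, 0.234, 0.33, -0.085]
force: [-0.8, -4.3, -2.1]
finger_gap: 0.447
gripper_force: 40.4
```

```bash
python3 -m pendant '[[[0.001,-0.007,0.001,-0.08,0,0.1,0],[0.001,-0.008,0.001,-0.09,0,0.1,0],[0.001,-0.007,0.001,-0.08,0,0.1,0],[0.001,-0.007,0.001,-0.09,0,0.1,0],[0.001,-0.007,0.001,-0.08,0,0.1,0],[0.002,-0.008,0.001,-0.09,0,0.1,0],[0.001,-0.007,0.001,-0.08,0,0.1,0],[0.001,-0.007,0.001,-0.08,0,0.1,0],[0,0,0,0,0,0,0],[0,0,0,0,0,0,0]]]'
python3 - <<'E'
from kin import *
p,Rm=now();kn=p-.003*Rm[:,2]
print(p,kn)
s=snap('top','t5.png');c=s['pixels'][120:250,270:400,::-1];cv2.imwrite('pics/t5c.png',cv2.resize(c,None,fx=4.5,fy=4.5,interpolation=cv2.INTER_CUBIC))
E
```

```text
t: 15.5
tcp_pos: [0.4922, 0.0145, 0.1299]
tool_rot: [0.923, 0.18, 0.335, -0.067]
force: [-5.2, -1.5, -0.9]
finger_gap: 0.446
gripper_force: 40.7
[0.49221002 0.01453294 0.12994844] [0.49043009 0.01380242 0.13225022]
```

View pics/t5c.png

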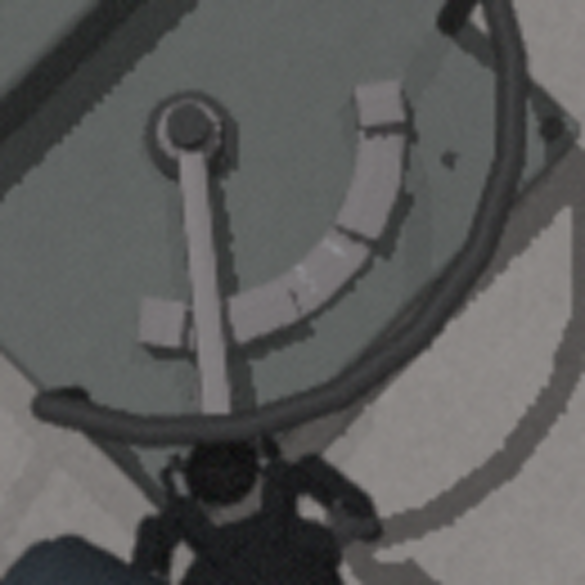

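The bar sits over the marked notch, at (208,325) between teeth at (165,325) and (265,310), and covers the boss. Lowering it now.

```bash
python3 - <<'E'
from kin import *
piv=np.array([.678,.036,.0])
def knob(az,ph):
    r=.2*np.cos(ph)-.032*np.sin(ph);return piv+np.array([-r*np.cos(az*D),-r*np.sin(az*D),.068+.2*np.sin(ph)+.032*np.cos(ph)])
p,Rm=now();off=p-knob(6.7,.17);print(off)
T=tool(22,40)@F
plan2([(knob(6.7,.08)+off,T,4,0),(knob(6.6,-.0)+off,T,4,0)])
E
```

```text
[ 0.00459799  0.00085634 -0.00344141]
[-0.005,0,0.003,-0.01,0,0,0],[-0.004,-0.001,0.003,-0.01,0.01,0,0],[-0.005,0,0.004,0,0,0,0],[-0.005,-0.001,0.003,-0.01,0.01,0,0],
# [0.487  0.0141 0.1122] [-0.52  0.68  2.34  2.11  0.63 -1.41] maxspeed [0.03 0.17 0.08 0.3  0.14 0.38]
[-0.004,0,0.003,0,0,0,0],[-0.004,-0.001,0.003,0,0,0,0],[-0.004,0,0.003,0,0,0,0],[-0.003,0,0.004,0,0,0,0],
# [0.4844 0.0139 0.0965] [-0.52  0.73  2.36  2.19  0.67 -1.51] maxspeed [0.02 0.14 0.05 0.21 0.1  0.27]
```

```bash
python3 -m pendant '[[[-0.005,0,0.003,0,0,0,0],[-0.004,-0.001,0.003,0,0,0,0],[-0.005,0,0.004,0,0,0,0],[-0.005,-0.001,0.003,0,0,0,0],[-0.004,0,0.003,0,0,0,0],[-0.004,-0.001,0.003,0,0,0,0],[-0.004,0,0.003,0,0,0,0],[-0.003,0,0.004,0,0,0,0],[0,0,0,0,0,0,0],[0,0,0,0,0,0,0]]]'
```

```text
t: 16.55
tcp_pos: [0.4854, 0.0138, 0.0969]
tool_rot: [0.922, 0.179, 0.336, -0.067]
force: [-5.6, -1.4, 3.0]
finger_gap: 0.446
gripper_force: 41.4
```

```bash
python3 -m pendant '[[[0,0,0,0,0,0,1],[0,0,0,0,0,0,1],[0,0,0,0,0,0,1],[0,0,0,0,0,0,1],[0,0,0,0,0,0,1],[0,0,-0.015,0,0,0,1],[0,0,-0.03,0,0,0,1],[0,0,-0.03,0,0,0,1],[0,0,-0.03,0,0,0,1],[0,0,-0.02,0,0,0,1],[0,0,0,0,0,0,1],[0,0,0,0,0,0,1]]]'
python3 - <<'E'
from kin import *
s=snap('wrist','w6.png');P=cloud(s);px=s['pixels'].astype(int)
m=(np.linalg.norm(P-[.482,.0135,.1],axis=-1)<.032)&(s['depth']>0)&(px.sum(-1)<110)&(P[...,2]>.085);q=P[m]
r=least_squares(lambda c:np.linalg.norm(q-c,axis=1)-.02,[.482,.0135,.1],loss='soft_l1',f_scale=.002);print(m.sum(),r.x,r.cost)
s=snap('top');P=cloud(s)
for n,c,h in (('disc',(.3861,-.1815),.022),('core',(.442,-.404),.1)):
    m=(np.hypot(P[...,0]-c[0],P[...,1]-c[1])<.05)&(P[...,2]>h)&(s['depth']>0)&(P[...,2]<.13);print(n,m.sum(),P[m].mean(0))
E
```

```text
t: 17.75
tcp_pos: [0.4267, -0.0113, 0.1737]
tool_rot: [0.922, 0.18, 0.337, -0.066]
force: [-0.0, -0.3, -0.7]
finger_gap: 1.003
gripper_force: 0.0
2089 [0.48406791 0.0127464  0.098335  ] 0.0002160016909018076
disc 411 [ 0.38605323 -0.18153021  0.02902217]
core 428 [ 0.43877355 -0.40019932  0.11249732]
```

View pics/w6.png

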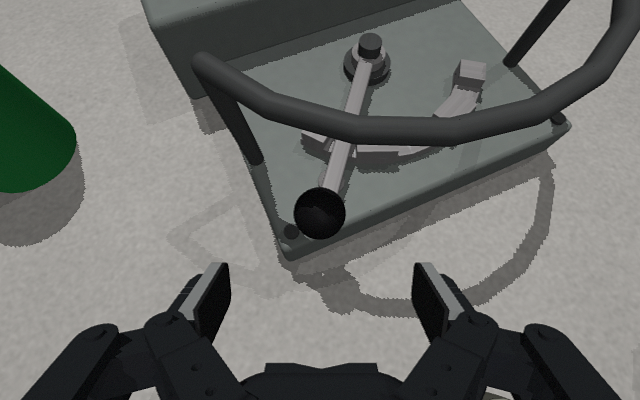

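The knob at (320,212) is at z=0.098, the same as when the lever was down before, and the bar lies in the notch over the boss. The gripper is clear.

```bash
python3 -c "
from station import job
print(job.sign_off())"
```

```text
the job is handed in; nothing more can be done
None
```

I handed the job in at about 18 s: the core stands upright in the tray, and the lever measured fully down in the notch marked by the boss, with the gripper clear. The disc has not moved. I did not re-measure the jug or scraper, but nothing came near them. The sign-off gave no verdict.

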